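Take the charged lantern off its hook

ROBOT

A 7-joint arm with a two-finger parallel gripper is mounted at the origin on the work surface. World frame = base frame: x ahead of the robot, y to its left, z up, the work surface at z = 0. Lengths are in mm, angles in rad, forces in N, time in s.
With the tool pointing down it reaches from about 400 to 875 mm from the base axis. Payload 4.4 kg.
Tool frame: the origin (TCP) lies on the centre line of the jaws, within the pads' length; the fingertips stand 25 mm ahead of it and the grasp point (between the pads) lies 6 mm ahead of it (ctrl.finger_overhang is the distance from the TCP to the fingertips, in mm); z points along the fingers, y is the line along which they close (so a half turn about z gives the same grasp; the last joint's range is limited). The gripper opens to 85 mm and grips with 20 to 120 N. Pads are 22 mm wide; open, the fingers measure 114 mm over their backs; the gripper's body (76 mm by 85 mm) begins 54 mm behind the grasp point. The pads swing forward as they close: fully open they stand 13 mm farther back than shut.
Start: joints at [1.091, 0.628, 0.038, 1.517, -0.027, 0.996, -0.02], TCP at [261.387, -595.142, 256.313] pointing down, gripper open.
Joint ranges: [-3.06, 3.06], [-0.37, 2.12], [-1.25, 1.32], [0.18, 2.47], [-1.1, 4.24], [0.23, 1.98], [-2.94, 2.94]. Speed limits (rad/s): [2.57, 2.57, 3.14, 3.14, 3.14, 3.14, 3.14].

INTERFACE

Orientations are given as [roll, pitch, yaw] about the fixed x, y, z axes, in that order (R = Rz(yaw) Ry(pitch) Rx(roll)).
In Python, from cell import ctrl gives the robot as it stands. The module is installed in compiled form; this text tells all that it offers.
- The arm moves only by the tool play_rows, never from a script. Its argument "targets" is a list of rows, each a list of 5 numbers: the closure, from 0 (fully open) to 1 (shut), then the shift along the tool's x, y, z in cm, then the turn about the tool's z in degrees. In form: [[gripper, dx, dy, dz, spin], ...]. A call has 1 to 10 rows; each row is the pose to reach, as a shift and turn from the pose commanded when the call began, along the tool's axes at that moment; what a row does not reach only later rows make up. A row lasts 1/10 s, in which the tool goes at most 50 mm and 8.59 degrees, less where a joint would pass 70% of its speed; a pose out of reach is approached as far as the arm can. A call with a gripper value outside its range is refused whole. The fingers move at their own pace and stop on an object; the grip force is fixed at half the most. Time passes only in rows, so rows that repeat a pose let the fingers close. It gives the time, the measured TCP pose, the force, the opening and the grip force at its end, in the units of the state.
- ctrl.read_state(): the state, without advancing time (a new reading comes with each control period).
- ctrl.get_image(name): name is "scene" or "top"; returns (picture, depth): 400x640x3 uint8, red, green, blue; 400x640 float32, mm along the optical axis (not along the pixel's ray), 0 where there is no reading.
- ctrl.calibration(name): a dict with "vfov" (degrees; the focal length in pixels is half the picture's height over the tangent of half this angle, whatever the lens; pixels are square), "cx", "cy" (the principal point, pixels), "extrinsics" (4x4, takes a point from camera to world coordinates). Camera axes: x right, y down, z forward; pixel columns grow to the right and rows downward; lengths in mm; the calibration is good to about 2 mm. A picture is of the moment at which its call begins. calibration takes no time and is no camera call.
- ctrl.finish_job(): hands the job in; it is judged then, once.
Trained networks look in the newest picture that a camera, given by its name, has taken for a name from the list of things; names that differ only in an ending like _2 or _b are one class to them, and where a whole thing is asked for, a point or a joint stands for the part that bears it (a point fixed in the world has none). Each returns a list of dicts, best first, with "confidence" (0 to 1); they miss things now and then, are a little off and sometimes report something else, mostly with a low value. They report only what shows in the picture. A call takes as long as a camera call. They do not tell look-alikes from the thing itself.
- ctrl.search_frame(camera, name): "bbox" ([left, top, right, bottom] in pixels, round what is visible of it).
- ctrl.trace(camera, name): "pixels" (400x640 bool, what is visible of it) and "bbox" ([left, top, right, bottom] in pixels, round what is visible of it).
The state is a dict: "clock": time; "qpos": joint angles; "qd": joint speeds; "tau": joint torques, N m; "eef_pos": TCP position; "tool_rot": TCP orientation; "force": force on the tool from outside, world axes, zero at the start; "torque": the same for the moment, N m; "width": finger opening in mm; "gripper_force": force on a finger pad.
Only numpy, scipy, OpenCV 4.12 (cv2) and the standard library are available. Lean on these libraries where they do the work, as an engineer would, in place of code of your own. Each camera call takes 0.05 s, during which the arm holds its last target. There are 200 camera calls.

TASK

The lantern on the charging stand is full. First switch the stand off by flipping its red toggle all the way over towards the lantern while the lantern still hangs there, then lift the lantern up off the hook with the gripper and set it gently down, upright and wholly on the round cork trivet. Leave the tin, the green dish, the saucer and the wooden mould where they are.

Things in the scene. Friction and masses are not known exactly. Their poses are not given: they have to be found in the camera images.
- stand: Fixed charging stand, dark wood base and brass rod, yawed up to 0.26 rad. Origin on the sideboard (z = 0), straight below the lantern's hanging point; z up. Base 12 mm thick: x -60..120, y -60..60 mm, plus a wing x -45..45, y 55..185 mm carrying the switch. Rod 8 mm thick: rises at x = 100, bends into a level hook arm along -x at y = 0. Nothing is higher than 254 mm.
- hook_tip (a point): Top of the hook arm's upturned free end (it turns up from x = -25 to -34 mm): (-34, 0, 254) mm in the stand's frame, 14 mm above the level arm's upper side. The handle's crossbar must rise by more than this, then leave along the stand's -x.
- hook_seat (a point): Upper side of the level hook arm at (0, 0, 240) mm in the stand's frame, where the lantern's handle hangs.
- switch (a joint): Toggle angle, rad. 0 = on, leaning away from the lantern (to the stand's +y); 1.0 = off, leaning towards the lantern (-y), at its stop. Starts at 0 to 0.15. Its axis lies along the stand's x through (0, 140, 34) mm in the stand's frame; upright at 0.5. Friction holds it wherever it is left; 1 to 2 N at its ball moves it.
- switch_tip (a point): Centre of the toggle's red ball, 26 mm across, 55 mm from the axis, on a 10 mm steel stem. In the stand's frame it moves from (0, 166, 82) mm at 0 through (0, 140, 89) to (0, 114, 82) mm at 1.0. White block below: 50 mm in the stand's x, 70 mm in y, centred at y = 140 mm, top 37 mm above the sideboard, hinge barrel up to 47 mm.
- lantern: Loose green lantern, glass cylinder, rigid steel handle; 0.26 to 0.46 kg. Origin: centre of its underside, z up; axes as the stand's while it hangs, underside then 50 mm above the sideboard. Foot 84 mm in diameter, roof top 120 mm up. The handle above the roof is a fixed closed stirrup in the lantern's y-z plane; its crossbar's underside is 190 mm up, its top 194 mm.
- handle (a point): Grip point midway between the handle's two flat upright straps, 170 mm above the lantern's underside. Straps: 14 mm wide along the lantern's x, 4 mm thick, outer faces at y = -28 and +28 mm (56 mm over both), from the roof up to the crossbar. The hook arm passes between them; pinch them from outside along y, from above.
- trivet: Fixed round cork trivet, 150 mm in diameter and 10 mm thick, lying flat. Origin: centre of its underside, on the sideboard. It lies on the robot's left when the stand is on the right, or the other way round.
- tin: Closed aluminium biscuit tin, 114 x 164 x 71 mm, loose; origin at the centre of its underside. Leave alone.
- candy_dish: Green glass dish, 110 mm in diameter, 50 mm high, loose; origin at the centre of its underside. Leave alone.
- saucer: White ceramic saucer, 100 mm in diameter, 16 mm high, loose; origin at the centre of its underside. Leave alone.
- mould: Wooden maamoul mould lying flat along its x, 198 mm long, head 76 mm in diameter at x = +60 mm, 26 mm thick, handle to -x, loose; origin on its underside. Leave alone.
Things that resemble listed ones, but are neither listed nor needed, are in the scene too. What is shaped like the lantern but blue or pink is not meant. Of the things that look like the trivet, the smaller one is meant.

How it is judged (in metres and radians):
On the way, in this order (a step that is already met when the one before it is completed fails the run):
1. the toggle is flipped to off (past 0.85 rad) while the lantern still hangs on the hook (within 30 mm of where it started) (value of joint switch above 0.85 rad and distance of lantern from where it was at the start of the episode below 0.03 m), for 0.1 s.
2. the lantern is off the hook (its grip point more than 85 mm from the hook seat), clear of the stand, and held by the fingers (distance between handle and hook_seat above 0.085 m and contact force between lantern and stand below 0.1 N and contact force between the fingers and lantern above 1 N), for 0.1 s.
At the end, for the whole second after the job is handed in: The toggle is off (past 0.85 rad); the lantern stands released and at rest on the trivet, upright within 0.08 rad, its centre within 34 mm of the trivet's centre (its foot then does not overhang) and its underside on the trivet's top within 5 mm (value of joint switch above 0.85 rad and horizontal distance between lantern and trivet below 0.034 m and z of lantern in the frame of trivet between 0.005 and 0.015 m and angle between lantern's own z axis and vertical below 0.08 rad and contact force between lantern and trivet above 0.5 N and linear speed of lantern below 0.02 m/s and angular speed of lantern below 0.1 rad/s); the robot touches nothing.
It fails at once if the lantern falls or is knocked: it moves faster than 0.45 m/s with no finger on it (a drop of some 10 mm) (linear speed of lantern above 0.45 m/s and contact force between the fingers and lantern below 0.05 N).
It fails at once if the lantern is pressed onto the trivet with more than 80 N (contact force between lantern and trivet above 80 N).
It fails at once if the tin, candy dish, saucer or mould is shifted by more than 30 mm (distance of any of tin, candy_dish, saucer, mould from where it was at the start of the episode above 0.03 m).
It also fails if it takes over 61 s, if anything falls off the work surface, if the arm or the gripper's body presses on something with over 40 N, if the wrist force passes 120 N, or if a joint passes its speed limit or range.

## Working session

There is one attempt and no reset: what is moved stays moved. The work goes in short steps, Python scripts to look and compute and a tool call to move; the robot and the scene stay as the last step left them, time stands still between calls to the robot, and variables do not carry over. Pictures are saved under pics/ and viewed, at most 10 in all, crops included, and the job is handed in when it is done.

Besides the shell and the picture viewer there is one more tool, called after "Request:" as a command line: name --pt "numbers of a row" for each row, then --argument value for the rest. play_rows: Moves the arm, as the interface text tells. Its arguments: {"type":"object","properties":{"targets":{"type":"array"}},"required":["targets"]}

```bash
mkdir -p pics; cat > h.py <<'E'
import numpy as np,cv2
from cell import ctrl
def cam(n):
    c=ctrl.calibration(n); f=200/np.tan(np.radians(c['vfov'])/2); return f,c['cx'],c['cy'],np.array(c['extrinsics'])
def cloud(n,d):
    f,cx,cy,E=cam(n); v,u=np.mgrid[:400,:640]
    P=np.stack([(u-cx)/f*d,(v-cy)/f*d,d,np.ones_like(d)],-1)@E.T
    return P[...,:3]
def proj(n,p):
    f,cx,cy,E=cam(n); q=np.linalg.inv(E)@np.append(p,1); return f*q[0]/q[2]+cx,f*q[1]/q[2]+cy
E
python3 - <<'E'
from h import *
print(ctrl.read_state())
for n in ('scene','top'):
    im,d=ctrl.get_image(n); cv2.imwrite(f'pics/{n}1.png',im[...,::-1]); np.savez(f'{n}1.npz',im=im,d=d)
    P=cloud(n,d); print(n,cam(n)[3].round(2).tolist(),(d==0).mean())
    for t in 'stand lantern switch_tip switch handle trivet tin candy_dish saucer mould'.split():
        for r in ctrl.trace(n,t):
            if r['confidence']<.3: continue
            m=r['pixels']&(d>0); q=P[m]
            print(t,round(r['confidence'],2),np.array(r['bbox']).round().tolist(),np.median(q,0).round(),np.percentile(q,98,axis=0).round(),np.percentile(q,2,axis=0).round())
E
```

```text
{'clock': 0.0, 'qpos': array([ 1.09117387,  0.62935705,  0.03843915,  1.51835549, -0.02698791,
        0.99628864, -0.01998935]), 'qd': array([-0.0006707 ,  0.00111959,  0.00153701,  0.00218913, -0.00138559,
        0.00187626,  0.00133922]), 'tau': array([ 1.98706821e-04, -5.63396323e+01,  1.22617140e+00, -1.93435639e+01,
        1.09784456e-02,  1.06581356e-02, -1.24029563e-05]), 'eef_pos': array([ 261.16988799, -594.60161393,  255.3859114 ]), 'tool_rot': array([-3.13970240e+00,  3.37105651e-05,  4.13842271e-01]), 'force': array([-0.54318795, -0.75640807,  0.98053261]), 'torque': array([0.006967  , 0.03213686, 0.04678063]), 'gripper_force': 0.0, 'width': 85.16310323994252}
scene [[0.16, 0.8, -0.58, 1312.33], [0.99, -0.13, 0.1, -144.47], [0.0, -0.59, -0.81, 1220.51], [0.0, 0.0, 0.0, 1.0]] 0.004109375
stand 0.69 [353.0, 172.0, 424.0, 250.0] [624. 220.  12.] [708. 362. 238.] [545. 133.   3.]
lantern 0.9 [387.0, 155.0, 411.0, 196.0] [484. 308. 112.] [502. 350. 194.] [436. 281.  10.]
lantern 0.76 [361.0, 176.0, 389.0, 223.0] [610. 179. 158.] [629. 217. 244.] [564. 152.  58.]
lantern 0.5
[... 2366 characters left out ...]
] [ 505. -254.    0.]
handle 0.3 [158.0, 262.0, 220.0, 312.0] [303. 370.  70.] [368. 455.  78.] [239. 290.  13.]
trivet 0.85 [345.0, 181.0, 392.0, 220.0] [ 573. -186.   10.] [ 640. -119.   18.] [ 507. -253.    1.]
trivet 0.55 [413.0, 120.0, 476.0, 185.0] [ 727. -443.   15.] [ 824. -347.   23.] [ 631. -541.    7.]
tin 0.58 [158.0, 262.0, 223.0, 310.0] [303. 368.  70.] [368. 453.  78.] [238. 288.  15.]
candy_dish 0.77 [290.0, 118.0, 320.0, 151.0] [789.  10.  22.] [830.  56.  55.] [732. -39.   1.]
saucer 0.94 [409.0, 248.0, 440.0, 279.0] [ 364. -365.   10.] [ 408. -320.   21.] [ 320. -408.   -1.]
mould 0.81 [414.0, 198.0, 479.0, 221.0] [ 536. -401.   23.] [ 570. -345.   33.] [ 503. -532.    7.]
```

```bash
python3 - <<'E'
from h import *
from scipy.optimize import minimize
rs=[]
for n,(a,b,c,e) in dict(scene=(330,430,120,260),top=(180,280,140,280)).items():
    z=np.load(f'{n}1.npz'); im=z['im'];d=z['d'];P=cloud(n,d)
    cr=cv2.resize(im[c:e,a:b],None,fx=4 if n=='scene' else 4,fy=4,interpolation=cv2.INTER_CUBIC); rs.append(cr)
    box=(P[...,0]>480)&(P[...,0]<760)&(P[...,1]>90)&(P[...,1]<420)
    m=box&(P[...,2]>225)&(P[...,2]<262)
    print(n,'hi pts');print(P[m].round()[np.argsort(P[m][:,0])][::max(1,m.sum()//40)].tolist())
    i=im.astype(int); red=box&(P[...,2]>60)&(P[...,2]<110)&(i[...,0]>1.8*i[...,1])&(P[...,1]>290)
    q=P[red]; print('red',len(q),np.median(q,0).round(1),q.min(0).round(),q.max(0).round())
    # ball fit
    from scipy.optimize import least_squares
    r=least_squares(lambda c:np.linalg.norm(q-c,axis=1)-13,q.mean(0)-[0,0,8],loss='soft_l1');print('ball',r.x.round(1))
    base=box&(abs(P[...,2]-12)<6)&(i.sum(-1)<330)
    q=P[base][:,:2].astype(np.float32); print('base rect',len(q),cv2.minAreaRect(q))
    # roof and trivet
    for lab,mm in dict(trivet=(np.hypot(P[...,0]-574,P[...,1]+186)<95)&(P[...,2]>6)&(P[...,2]<16)).items():
        q=P[mm&(i[...,0]>i[...,2]*1.25)]; print(lab,len(q),cv2.minEnclosingCircle(q[:,:2].astype(np.float32)),q[:,2].mean())
    # base model fit by yaw: lantern roof horizontal center
    m=box&(P[...,2]>150)&(P[...,2]<176)&(abs(P[...,1]-185)<60); q=P[m];print('roof',cv2.minEnclosingCircle(q[:,:2].astype(np.float32)),q.mean(0).round())
    m=box&(P[...,2]>180)&(P[...,2]<222)&(abs(P[...,1]-185)<60); q=P[m];print('straps',q.round().tolist()[::max(1,len(q)//30)])
cv2.imwrite('pics/c.png',np.hstack(rs))
E
```

```text
scene hi pts
[[556.0, 190.0, 253.0], [559.0, 194.0, 241.0], [560.0, 189.0, 249.0], [564.0, 187.0, 238.0], [569.0, 192.0, 237.0], [576.0, 187.0, 237.0], [583.0, 188.0, 240.0], [585.0, 204.0, 239.0], [586.0, 213.0, 244.0], [587.0, 210.0, 246.0], [588.0, 169.0, 245.0], [588.0, 173.0, 245.0], [588.0, 217.0, 241.0], [590.0, 196.0, 242.0], [591.0, 214.0, 229.0], [592.0, 162.0, 241.0], [593.0, 213.0, 237.0], [594.0, 197.0, 247.0], [594.0, 162.0, 239.0], [595.0, 198.0, 243.0], [596.0, 181.0, 242.0], [596.0, 201.0, 243.0], [596.0, 168.0, 240.0], [597.0, 166.0, 225.0], [597.0, 165.0, 237.0], [598.0, 173.0, 246.0], [601.0, 187.0, 238.0], [607.0, 192.0, 239.0], [613.0, 187.0, 236.0], [620.0, 192.0, 239.0], [625.0, 190.0, 241.0], [630.0, 193.0, 236.0], [637.0, 190.0, 241.0], [644.0, 192.0, 239.0], [651.0, 189.0, 239.0], [656.0, 191.0, 240.0], [661.0, 191.0, 236.0], [668.0, 191.0, 241.0], [674.0, 190.0, 238.0], [678.0, 190.0, 232.0], [682.0, 189.0, 227.0]]
red 120 [497.9 319.   89.2] [485. 290.  61.] [599. 361. 110.]
ball [507.  316.   86.9]
base rect 1317 ((605.1611938476562, 244.68075561523438),
[... 2471 characters left out ...]
0, 221.0], [693.0, 189.0, 216.0], [692.0, 189.0, 197.0], [688.0, 191.0, 201.0], [689.0, 189.0, 196.0], [693.0, 188.0, 181.0], [688.0, 193.0, 191.0], [690.0, 188.0, 183.0], [687.0, 191.0, 180.0], [598.0, 162.0, 203.0], [594.0, 161.0, 208.0], [592.0, 162.0, 205.0], [587.0, 214.0, 220.0], [592.0, 214.0, 197.0], [593.0, 212.0, 190.0], [589.0, 161.0, 207.0], [594.0, 162.0, 181.0], [585.0, 217.0, 214.0], [584.0, 214.0, 219.0], [587.0, 213.0, 205.0], [590.0, 213.0, 188.0], [585.0, 164.0, 212.0], [585.0, 161.0, 211.0], [590.0, 161.0, 185.0], [584.0, 216.0, 206.0], [583.0, 212.0, 208.0], [588.0, 213.0, 183.0], [584.0, 162.0, 202.0], [587.0, 161.0, 186.0], [583.0, 214.0, 197.0], [584.0, 213.0, 188.0]]
```

View pics/scene1.png

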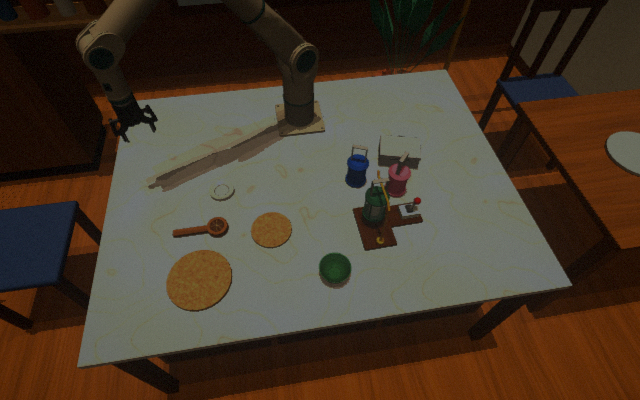

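View pics/c.png

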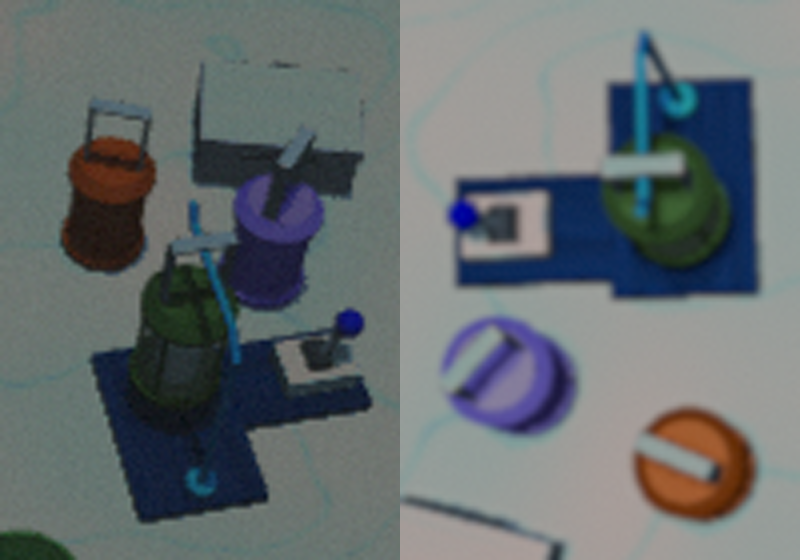

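Candidates: green lantern on the hook (375,207), against blue (357,167) and pink (399,178). Trivets: the small one (272,229), against the large one (199,279). The crop shows the green lantern hanging at stand origin ≈(591,189.5) with yaw ≈0.02. The red ball is at ≈(587,350,86), leaning +y. The small trivet is centred at ≈(574,-186).

Moving up and across, clear of everything.

Request:
play_rows --pt "1 0 0 -5 0" --pt "1 45.2 -28.7 -7.5 22.6" --pt "1 45.2 -28.7 -7.5 22.6" --pt "1 45.2 -28.7 -7.5 22.6" --pt "1 45.2 -28.7 -7.5 22.6" --pt "1 45.2 -28.7 -7.5 22.6" --pt "1 45.2 -28.7 -7.5 22.6" --pt "1 45.2 -28.7 -7.5 22.6" --pt "1 45.2 -28.7 -7.5 22.6" --pt "1 45.2 -28.7 -7.5 22.6"

```text
clock: 2.1
eef_pos: [512.8, -220.2, 327.7]
tool_rot: [3.141, -0.001, 0.019]
force: [-0.2, -1.4, 0.6]
width: 0.3
gripper_force: 0.0
```

Request:
play_rows --pt "1 6 -45 0 0" --pt "1 6 -45 0 0" --pt "1 6 -45 0 0" --pt "1 6 -45 0 0" --pt "1 6 -45 0 0" --pt "1 6 -45 0 0" --pt "1 6 -45 0 0" --pt "1 6 -45 0 0" --pt "1 6 -45 0 0" --pt "1 6 -45 0 0"

```text
clock: 3.1
eef_pos: [561.8, 238.6, 326.9]
tool_rot: [-3.135, 0.0, 0.03]
force: [-0.2, -0.1, -0.5]
width: 0.1
gripper_force: 0.0
```

Request:
play_rows --pt "1 0 -5 0 0" --pt "1 0 -10 0 0" --pt "1 0 -10 0 0" --pt "1 0 -10 0 0" --pt "1 0 -10 0 0"

```text
clock: 3.6
eef_pos: [561.8, 327.2, 327.2]
tool_rot: [3.14, -0.0, 0.018]
force: [-0.1, 0.2, -0.7]
width: 0.4
gripper_force: 0.0
```

Request:
play_rows --pt "1 2.7 -6.6 0 0" --pt "1 2.7 -6.6 0 0" --pt "1 2.7 -6.6 5 0" --pt "1 2.7 -6.6 10 0" --pt "1 2.7 -6.6 15 0" --pt "1 2.7 -6.6 19 0" --pt "1 2.7 -6.6 22 0" --pt "1 2.7 -6.6 23.5 0" --pt "1 2.7 -6.6 23.5 0" --pt "1 2.7 -6.6 23.5 0"

```text
clock: 4.6
eef_pos: [588.5, 395.4, 93.9]
tool_rot: [-3.141, -0.002, 0.018]
force: [0.2, 0.2, 0.3]
width: 0.1
gripper_force: 0.0
```

```bash
python3 - <<'E'
from h import *
im,d=ctrl.get_image('scene')
a=im[150:240,350:450]; b,_=ctrl.get_image('top'); b=b[150:240,170:270]
cv2.imwrite('pics/p3.png',cv2.resize(np.hstack([a,b])[...,::-1],None,fx=4,fy=4,interpolation=cv2.INTER_CUBIC))
E
```

```text
(no output)
```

View pics/p3.png

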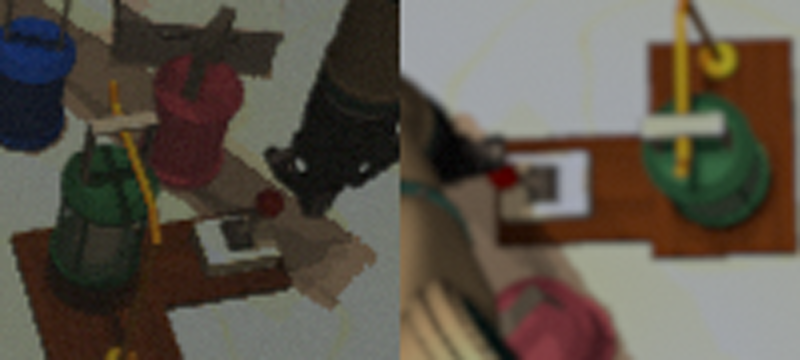

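The picture shows the closed fingertips right beside the red ball (≈(268,203) in the crop) on its outer side. I'll push towards the lantern.

Request:
play_rows --pt "1 0 1 0 0" --pt "1 0 2 0 0" --pt "1 0 2.7 0 0" --pt "1 0 3.4 0 0" --pt "1 0 4 0 0" --pt "1 0 4.6 0 0" --pt "1 0 5.1 0 0" --pt "1 0 5.5 0 0" --pt "1 0 5.8 0 0" --pt "1 0 5.8 0 0"

```text
clock: 5.7
eef_pos: [588.0, 336.7, 91.9]
tool_rot: [3.141, 0.001, 0.019]
force: [-0.7, -0.3, -0.0]
width: 0.2
gripper_force: 0.0
```

Request:
play_rows --pt "1 0 0.2 0 0" --pt "1 0 0.4 0 0" --pt "1 0 0.5 0 0"

```text
clock: 6.0
eef_pos: [588.0, 332.7, 92.2]
tool_rot: [-3.142, 0.0, 0.02]
force: [-0.0, 1.5, -0.3]
width: -0.0
gripper_force: 0.7
```

```bash
cat > ball.py <<'E'
from h import *
from scipy.optimize import least_squares
for n in ('scene','top'):
    im,d=ctrl.get_image(n);P=cloud(n,d);i=im.astype(int)
    m=(abs(P[...,0]-588)<25)&(P[...,1]>280)&(P[...,1]<375)&(P[...,2]>60)&(P[...,2]<112)&(i[...,0]>1.8*i[...,1])&(i[...,0]>60)
    q=P[m]
    if len(q)>5: print(n,len(q),least_squares(lambda c:np.linalg.norm(q-c,axis=1)-13,q.mean(0)-[0,0,8],loss='soft_l1').x.round(1))
E
python3 ball.py
```

```text
top 7 [568.7 300.2  81.5]
```

Request:
play_rows --pt "1 0 0.15 0 0" --pt "1 0 0.3 0 0" --pt "1 0 0.3 0 0"

```text
clock: 6.4
eef_pos: [588.0, 332.2, 92.4]
tool_rot: [-3.138, -0.001, 0.021]
force: [0.5, 5.9, -3.5]
width: 0.1
gripper_force: 2.9
```

The force rose at the stop. Backing off and rising.

Request:
play_rows --pt "1 0 -2 0 0" --pt "1 0 -4 0 0" --pt "1 0 -4 -5 0" --pt "1 0 -4 -10 0" --pt "1 0 -4 -15 0" --pt "0 0 -4 -20 0" --pt "0 0 -4 -25 0" --pt "0 0 -4 -28 0" --pt "0 0 -4 -28 0"

```text
clock: 7.3
eef_pos: [589.8, 369.8, 378.8]
tool_rot: [-3.137, -0.01, 0.018]
force: [0.4, -0.0, 1.2]
width: 58.3
gripper_force: 0.0
```

```bash
python3 ball.py; python3 -c "
from h import *;s=ctrl.read_state();print(s['eef_pos'],s['tool_rot'],s['width'],s['qpos'])"
```

```text
scene 29 [586.8 303.5  80.9]
top 46 [588.9 302.8  81.8]
[587.76989868 368.80843019 372.89920017] [ 3.14117017e+00 -1.11478937e-03  1.85475691e-02] 72.41984276778267 [-0.59756547  0.61570872 -0.0071766   1.20571919  0.00527827  1.319484
 -2.15698258]
```

The ball now sits at y≈303 (stand y≈113.5), so the toggle is off. Next, over the handle.

Request:
play_rows --pt "0 -0.1 18 0 0" --pt "0 -0.1 18 0 0" --pt "0 -0.1 18 0 0" --pt "0 -0.1 18 0 0" --pt "0 -0.1 18 0 0" --pt "0 -0.1 18 4 0" --pt "0 -0.1 18 7 0" --pt "0 -0.1 18 8 0" --pt "0 -0.1 18 8 0"

```text
clock: 8.3
eef_pos: [588.7, 189.8, 289.9]
tool_rot: [3.14, 0.005, 0.02]
force: [-0.1, 0.2, 0.0]
width: 85.2
gripper_force: 0.0
```

```bash
python3 - <<'E'
from h import *
s=ctrl.read_state();print(s['eef_pos'],s['tool_rot'],s['width'])
im,d=ctrl.get_image('scene');P=cloud('scene',d)
m=(P[...,2]>185)&(P[...,2]<226)&(abs(P[...,1]-189)<45)&(abs(P[...,0]-590)<25);q=P[m]
for c in (q[:,1]<189,q[:,1]>189): print(c.sum(),np.median(q[c],0).round(1),np.percentile(q[c],[5,95],axis=0).round(1).tolist())
a=im[150:240,345:445]; b,_=ctrl.get_image('top'); b=b[140:230,190:290]
cv2.imwrite('pics/p4.png',cv2.resize(np.hstack([a,b])[...,::-1],None,fx=4,fy=4,interpolation=cv2.INTER_CUBIC))
E
```

```text
[588.66331139 189.76864836 289.90767326] [3.14005143 0.00497627 0.02009601] 85.23694181009667
18 [593.8 163.  205.4] [[585.6, 161.5, 186.6], [598.6, 165.1, 222.0]]
20 [592.7 214.6 208.4] [[582.9, 213.3, 191.5], [597.6, 216.6, 224.1]]
```

View pics/p4.png

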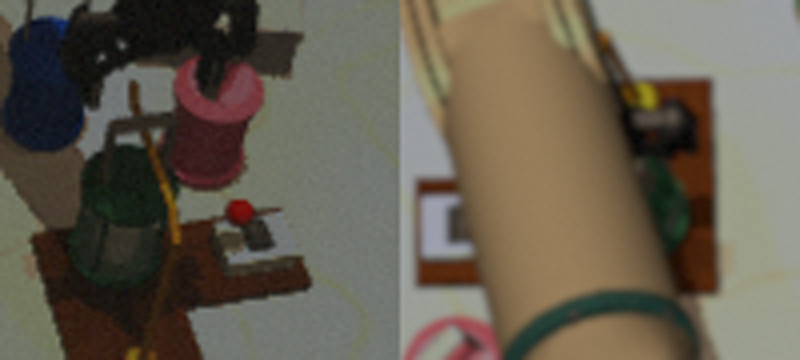

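The toggle is over towards the lantern (red ball at ≈(240,212)) and the open fingers stand above the handle. Descend and grip.

Request:
play_rows --pt "0 0.2 0 2.5 0" --pt "0 0.2 0 4.5 0" --pt "0 0.2 0 6 0" --pt "0 0.2 0 6.8 0" --pt "0 0.2 0 6.8 0" --pt "0.2 0.2 0 6.8 0" --pt "0.4 0.2 0 6.8 0" --pt "1 0.2 0 6.8 0" --pt "1 0.2 0 6.8 0" --pt "1 0.2 0 6.8 0"

```text
clock: 9.4
eef_pos: [593.1, 190.8, 226.1]
tool_rot: [-3.14, -0.003, 0.02]
force: [-1.0, 2.4, 6.4]
width: 55.3
gripper_force: 63.5
```

Request:
play_rows --pt "1 0 0 0 0" --pt "1 0 0 0 0" --pt "1 0 0 -0.5 0" --pt "1 0 0 -1 0"

```text
clock: 9.8
eef_pos: [591.3, 189.1, 234.0]
tool_rot: [3.14, 0.002, 0.019]
force: [0.2, -0.3, -3.9]
width: 55.1
gripper_force: 63.9
```

Request:
play_rows --pt "1 0 0 -1 0" --pt "1 0 0 -2 0" --pt "1 0 0 -2.8 0" --pt "1 0 0 -2.8 0" --pt "1 -1 0 -2.8 0" --pt "1 -2.5 0 -2.8 0" --pt "1 -4 0 -2.8 0" --pt "1 -5.5 0 -2.8 0" --pt "1 -7 0 -2.8 0" --pt "1 -7 0 -2.8 0"

```text
clock: 10.8
eef_pos: [518.8, 188.3, 261.8]
tool_rot: [3.141, 0.004, 0.021]
force: [-0.2, 0.4, -3.9]
width: 55.2
gripper_force: 64.1
```

Request:
play_rows --pt "1 0 1 0 0" --pt "1 0 3 0 0" --pt "1 0 6 0 0" --pt "1 0 9 0 0" --pt "1 0 12 0 0" --pt "1 0 15 0 0" --pt "1 0 18 0 0" --pt "1 0 20 0 0" --pt "1 0 21 0 0" --pt "1 0 21 0 0"

```text
clock: 11.8
eef_pos: [526.4, -23.9, 262.2]
tool_rot: [3.141, -0.0, 0.016]
force: [-0.1, 0.5, -3.1]
width: 54.9
gripper_force: 64.8
```

Request:
play_rows --pt "1 0.5 1 0 0" --pt "1 1 3.5 0 0" --pt "1 1.8 6.5 0 0" --pt "1 2.6 9.5 0 0" --pt "1 3.4 12.5 0 0" --pt "1 4 15 0 0" --pt "1 4.4 16.3 0 0" --pt "1 4.4 16.3 0 0" --pt "1 4.4 16.3 0 0"

```text
clock: 12.7
eef_pos: [573.3, -181.7, 262.0]
tool_rot: [-3.14, 0.001, 0.021]
force: [0.3, 0.5, -3.6]
width: 55.3
gripper_force: 65.2
```

```bash
cat > l.py <<'E'
from h import *
s=ctrl.read_state();print(s['eef_pos'],s['tool_rot'],s['force'],s['width'])
out=[]
for n in ('scene','top'):
    im,d=ctrl.get_image(n);P=cloud(n,d);i=im.astype(int)
    m=(np.hypot(P[...,0]-573,P[...,1]+186)<90)&(P[...,2]>17)&(P[...,2]<215)&(i[...,1]>1.15*i[...,0])
    q=P[m]
    for lo in range(20,200,20):
        k=q[(q[:,2]>=lo)&(q[:,2]<lo+20)]
        if len(k)>8:
            r,_=cv2.minEnclosingCircle(k[:,:2].astype(np.float32)); print(n,lo,len(k),k.mean(0).round(),np.percentile(k,[2,98],axis=0)[:,:2].round().tolist())
    print('lowest',np.percentile(q[:,2],[1,5]).round(1))
    u,v=map(int,proj(n,(573,-186,100))); out.append(im[v-60:v+60,u-60:u+60])
cv2.imwrite('pics/l%d.png'%(s['clock']*100),cv2.resize(np.hstack(out)[...,::-1],None,fx=3.3,fy=3.3,interpolation=cv2.INTER_CUBIC)); print(s['clock']*100)
E
python3 l.py; mv pics/l1*.png pics/la.png
```

```text
[ 573.27708225 -181.68881066  261.9791059 ] [-3.13957584e+00  7.11752453e-04  2.10407280e-02] [ 0.29611747  0.47698749 -3.63220579] 55.262233574882586
scene 80 64 [ 594. -180.   96.] [[559.0, -224.0], [611.0, -146.0]]
scene 100 28 [ 597. -188.  108.] [[582.0, -219.0], [607.0, -153.0]]
scene 120 20 [ 593. -188.  130.] [[577.0, -219.0], [604.0, -151.0]]
scene 140 16 [ 595. -187.  148.] [[581.0, -214.0], [600.0, -151.0]]
scene 180 99 [ 593. -181.  196.] [[553.0, -223.0], [611.0, -146.0]]
lowest [92.8 96.4]
top 80 24 [ 558. -151.   96.] [[542.0, -161.0], [582.0, -145.0]]
top 100 18 [ 558. -153.  110.] [[537.0, -161.0], [578.0, -147.0]]
top 180 35 [ 559. -150.  195.] [[542.0, -160.0], [581.0, -144.0]]
lowest [92.5 94.7]
1270.0
```

View pics/la.png

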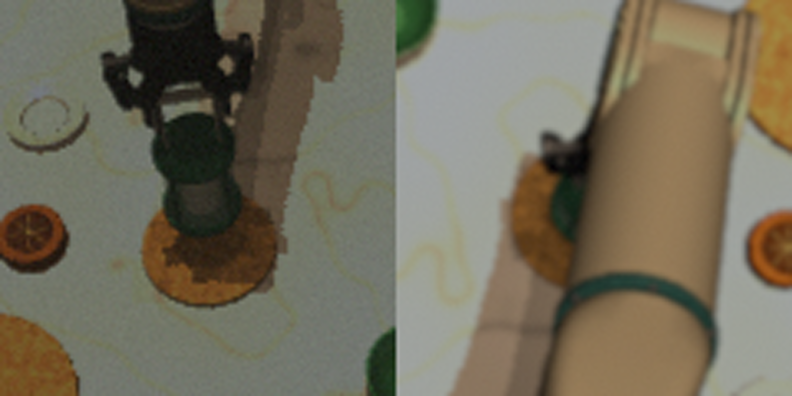

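The lantern hangs upright in the fingers, centred above the small trivet at (≈570,-185). Its underside is at ≈88–90 mm. Lowering.

Request:
play_rows --pt "1 0.3 0.2 1 0" --pt "1 0.3 0.2 2.5 0" --pt "1 0.3 0.2 4 0" --pt "1 0.3 0.2 5.2 0" --pt "1 0.3 0.2 6.2 0" --pt "1 0.3 0.2 6.8 0" --pt "1 0.3 0.2 7 0" --pt "1 0.3 0.2 7.2 0" --pt "1 0.3 0.2 7.2 0"

```text
clock: 13.7
eef_pos: [576.5, -185.8, 190.5]
tool_rot: [3.141, -0.001, 0.019]
force: [-0.2, -0.5, -4.1]
width: 55.6
gripper_force: 65.2
```

Request:
play_rows --pt "1 0 0 0.15 0" --pt "1 0 0 0.3 0" --pt "1 0 0 0.3 0"

```text
clock: 14.0
eef_pos: [576.2, -185.7, 187.3]
tool_rot: [-3.142, 0.0, 0.019]
force: [0.5, -0.2, -3.5]
width: 55.1
gripper_force: 65.2
```

Request:
play_rows --pt "1 0 0 0.1 0" --pt "1 0 0 0.2 0" --pt "1 0 0 0.2 0"

```text
clock: 14.3
eef_pos: [576.6, -185.9, 186.6]
tool_rot: [3.141, -0.001, 0.019]
force: [-1.8, 0.3, 6.0]
width: 55.1
gripper_force: 65.9
```

Request:
play_rows --pt "1 0 0 0.1 0" --pt "1 0 0 0.1 0"

```text
clock: 14.5
eef_pos: [576.7, -185.9, 186.6]
tool_rot: [3.141, -0.002, 0.019]
force: [-3.3, -0.2, 10.7]
width: 55.6
gripper_force: 66.4
```

The lantern is down: contact force now reads on the tool. Ease off, release and rise.

Request:
play_rows --pt "1 0 0 -0.15 0" --pt "0.6 0 0 -0.15 0" --pt "0 0 0 -0.15 0" --pt "0 0 0 -0.15 0" --pt "0 0 0 -0.15 0" --pt "0 0 0 -0.15 0" --pt "0 0 0 -0.15 0" --pt "0 0 0 -0.15 0"

```text
clock: 15.3
eef_pos: [576.3, -185.7, 185.7]
tool_rot: [-3.142, 0.0, 0.019]
force: [-0.8, 0.5, 0.3]
width: 85.1
gripper_force: 0.0
```

Request:
play_rows --pt "0 0 0 -1 0" --pt "0 0 0 -3 0" --pt "0 0 0 -6 0" --pt "0 0 0 -10 0" --pt "0 0 0 -14 0" --pt "0 0 0 -15 0" --pt "0 -8 0 -15 0" --pt "0 -12 0 -15 0" --pt "0 -12 0 -15 0" --pt "0 -12 0 -15 0"

```text
clock: 16.3
eef_pos: [453.0, -188.5, 336.5]
tool_rot: [3.141, 0.001, 0.017]
force: [0.4, 0.1, -0.5]
width: 85.5
gripper_force: 0.0
```

```bash
python3 l.py; mv pics/l1*.png pics/lb.png; python3 ball.py
```

```text
[ 453.04073349 -188.52861274  336.45771842] [3.14147023e+00 1.32103720e-03 1.66262193e-02] [ 0.35584261  0.09597423 -0.48999102] 85.52989136342583
scene 20 63 [ 599. -183.   25.] [[568.0, -227.0], [614.0, -152.0]]
scene 40 12 [ 601. -186.   49.] [[590.0, -220.0], [609.0, -158.0]]
scene 100 44 [ 595. -190.  117.] [[532.0, -230.0], [615.0, -153.0]]
scene 120 327 [ 580. -189.  128.] [[543.0, -223.0], [611.0, -153.0]]
lowest [18.7 20.8]
top 20 57 [ 551. -175.   26.] [[535.0, -214.0], [583.0, -151.0]]
top 40 23 [ 550. -175.   48.] [[539.0, -212.0], [575.0, -154.0]]
top 60 16 [ 546. -173.   66.] [[538.0, -192.0], [562.0, -157.0]]
top 100 50 [ 554. -171.  117.] [[533.0, -211.0], [604.0, -149.0]]
top 120 351 [ 567. -186.  129.] [[538.0, -217.0], [607.0, -154.0]]
lowest [19.6 23.3]
1630.0
scene 30 [587.2 302.9  82.5]
top 42 [588.  301.1  81.5]
```

View pics/lb.png

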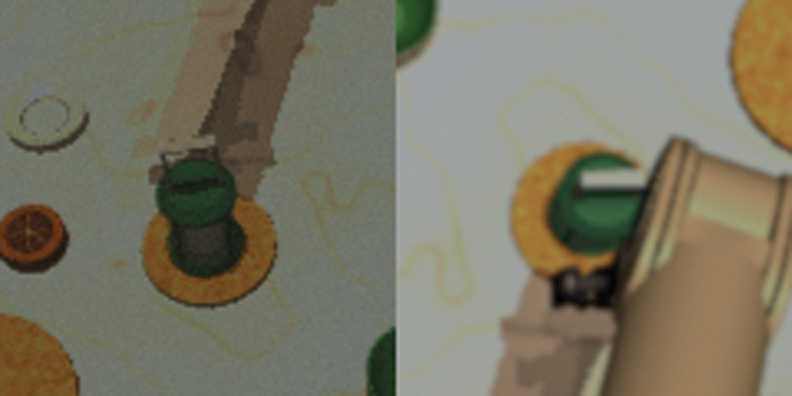

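The lantern stands upright and free at ≈(573,-188), about centred on the trivet. The toggle is still off and the arm is clear, so I'm handing in.

```bash
python3 -c "
from cell import ctrl
print(ctrl.finish_job())"
```

```text
the job is handed in; nothing more can be done
None
```

The job is handed in after about 16 s of the 61 s allowed, with no verdict returned: the toggle was flipped to off while the lantern still hung, and the lantern now stands upright and released, about centred on the small cork trivet.

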